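# Close the clay tub and leave its vent cap a quarter turn open

## Task

Put the loose red lid on the clear clay tub and press it down until it is fully home and level all round. Then screw the lid's white vent cap clockwise until it bottoms out, back it off a quarter turn so that the clay can breathe, and finish while still gripping the cap there, with the lid still seated. Leave the glue bottle, the ribbon roll and the bead jar where they stand.

Things in the scene. Friction and masses are not known exactly. Their poses are not given: they have to be found in the camera images.
- tub: Clear rectangular plastic tub with grey clay in it, held fast in a low wooden frame (cannot move). Outside 136 (its x) x 106 (its y) x 70 mm high, walls 5 mm, mouth 126 x 96 mm. Origin: centre of its underside, on the table; z up. The lid, fully home, lies on its rim with the lid's origin 56 mm above this one, and is kept from turning by the mouth, with about 2 mm of play.
- tub_rim (a point): Centre of the tub's mouth at rim height, 70 mm above the table. A stiff dark rubber seal bead all round stands 6 mm proud of the rim at first, so that the lid first rests 6 mm too high; a steady push of about 9 to 10 N drives it down flush, and it stays down.
- lid: Loose red lid, 0.13 to 0.22 kg, lying flat on its plug, right side up. Origin: centre of the plug's underside; x along its long side, z up. Plug (goes into the mouth): lowest 5 mm 114 x 84 mm, then 122 x 92 mm up to the flange. Flange 142 x 112 x 4 mm, its underside 14 mm and top 18 mm above the origin. Either way round (half a turn) fits.
- cap: White ribbed round screw cap on the middle of the lid, 46 mm across (48 over the ribs), 32 mm tall, a blue stripe on top from the centre towards its x. Origin: centre of its underside, 20.5 mm above the lid's origin when fully on. Right-hand thread, 3 mm per turn, light friction (about 0.06 N m). It never comes off its thread and can carry the lid.
- cap_grip (a point): Point on the cap's axis 22 mm above its underside, 10 mm below its top: a good height to grip. When the cap is fully on, this is 24.5 mm above the top of the lid's flange.
- cap_turn (a joint): How far the cap is screwed on, rad, relative to the lid: grows as it turns clockwise seen from above; 4.0 is bottomed out against a hard stop, 0 is the loosest. Starts between 1.2 and 2.6. A quarter turn back from the stop is 2.43.
- glue_bottle: White craft glue bottle with red nozzle collar and band, 52 mm across, 145 mm tall. Bystander. Origin: centre of its underside.
- ribbon_roll: Orange roll of ribbon lying flat, 80 mm across, 25 mm high. Bystander. Origin: centre of its underside.
- bead_jar: Small glass jar with metal lid, 56 mm across, 75 mm tall. Bystander. Origin: centre of its underside.
Not all that is in view belongs to the job. There is more than one size of the lid; the job needs the middle-sized.

How it is judged:
By the outcome, as a careful person would: the job done as asked, in the order asked, and still so for the second after the job is handed in, while the arm keeps its last pose, push and grip.
It also fails if it takes over 58 s, if anything falls off the work surface, if the arm or the gripper's body presses on something with over 40 N, if the wrist force passes 120 N, or if a joint passes its speed limit or range.

## Robot

A 6-joint arm with a two-finger parallel gripper is mounted at the origin on the work surface. World frame = base frame: x ahead of the robot, y to its left, z up, the work surface at z = 0. Lengths are in m, angles in rad, forces in N, time in s.
With the tool pointing down it reaches from about 0.35 to 0.725 m from the base axis. Payload 6 kg.
Tool frame: the origin (TCP) lies on the centre line of the jaws, within the pads' length; the fingertips stand tips_ahead ahead of it and the grasp point (between the pads) lies 11 mm behind it (tips_ahead is the distance from the TCP to the fingertips, in m); x points along the fingers, y is the direction in which the jaws open and shut, and the axes are right-handed (so a half turn about x gives the same grasp; the last joint's range is limited). The gripper opens to 85 mm and grips with 20 to 120 N. Pads are 22 mm wide; open, the fingers measure 114 mm over their backs; the gripper's body (76 mm by 85 mm) begins 54 mm behind the grasp point. The pads swing forward as they close: fully open they stand 13 mm farther back than shut.
Start: joints at [-0.86, 0.04, 0.085, 0, -1.615, -0.334], TCP at [0.221, -0.558, 0.239] pointing down, gripper open.
Joint ranges: [-2.56, 2.56], [-1.29, 2.01], [-1.08, 1.49], [-3.29, 1.98], [-2.81, -0.18], [-2.99, 2.99]. Speed limits (rad/s): [2.57, 2.57, 3.01, 3.14, 3.14, 3.14].

## Interface

Orientations are given as a rotation vector (axis times angle).
In Python, from rig import state, camera, camera_model, close_job, tips_ahead gives the robot as it stands.
- The arm moves only by the tool drive_tool, never from a script. Its arguments are lists of equal length, an entry for each row: "dp": the shift along the tool's x, y, z in m, a list of three; "angular": the turn, a rotation vector about the tool's x, y, z in units of 6 degrees (1.0 is 6 degrees), a list of three. A call has 1 to 5 rows; each row is the pose to reach, as a shift and turn from the pose commanded when the call began, along the tool's axes at that moment; what a row does not reach only later rows make up. A row lasts 1/12 s, in which the tool goes at most 41.7 mm and 7.16 degrees, less where a joint would pass 70% of its speed; a pose out of reach is approached as far as the arm can. A call with a gripper value outside its range is refused whole. "jaw" is the closure, from -1 (fully open) to 1 (shut), set as the call begins (left out, the last holds). The fingers move at their own pace and stop on an object; "grip_force" is the grip in N (left out, the last holds). Time passes only in rows, so rows that repeat a pose let the fingers close. It gives the time, the measured TCP pose, the force and the opening at its end, in the units of the state.
- state(): the state, without advancing time (a new reading comes with each control period).
- camera(name): name is "side" or "top"; returns the picture (384x512x3 uint8, blue, green, red); there is no depth.
- camera_model(name): a dict with "intrinsics" (3x3 intrinsics, pixels), "k1" (the pictures are not rectified: a ray, as slopes to the right and down, at radius r is drawn at 1 + k1 r^2 times it, then the intrinsics apply), "rvec" (rotation vector, rad) and "tvec" (3), from world to camera coordinates, as OpenCV has them. Camera axes: x right, y down, z forward; pixel columns grow to the right and rows downward; lengths in m; the calibration is good to about 2 mm. A picture is of the moment at which its call begins. camera_model takes no time and is no camera call.
- close_job(): hands the job in, once; it reports no verdict.
The state is a dict: "time": time; "qpos": joint angles; "qvel": joint speeds; "joint_torque": joint torques, N m; "tool_pos": TCP position; "eef_rot": TCP orientation; "contact_force": force on the tool from outside, world axes, zero at the start; "ft_torque": the same for the moment, N m; "finger_gap": finger opening in m.
Only numpy, scipy, OpenCV 4.12 (cv2) and the standard library are available. Lean on these libraries where they do the work, as an engineer would, in place of code of your own. Each camera call takes 0.05 s, during which the arm holds its last target. There are 200 camera calls.

## Working session

There is one attempt and no reset: what is moved stays moved. The work goes in short steps, Python scripts to look and compute and a tool call to move; the robot and the scene stay as the last step left them, time stands still between calls to the robot, and variables do not carry over. Pictures are saved under pics/ and viewed, about 8 in all and at most 12, crops included, and the job is handed in when it is done.

Besides the shell and the picture viewer there is one more tool, called after ">>>" as name(argument=value, ...), one argument or row to a line, values as JSON. drive_tool: Moves the arm, as the interface text tells. Its arguments: {"type":"object","properties":{"dp":{"type":"array"},"angular":{"type":"array"},"jaw":{"type":"number"},"grip_force":{"type":"number"}},"required":["dp","angular"]}

```bash
mkdir -p pics; ls
cat > h.py <<'E'
import numpy as np, cv2
from rig import state, camera, camera_model, close_job, tips_ahead
def ray(name,u,v):
    m=camera_model(name);K=np.array(m["intrinsics"],float)
    R,_=cv2.Rodrigues(np.array(m["rvec"],float));t=np.array(m["tvec"],float).ravel()
    d=np.array([(u-K[0,2])/K[0,0],(v-K[1,2])/K[1,1]]);s=d.copy()
    for _ in range(30): s=d/(1+m["k1"]*(s@s))
    return -R.T@t, R.T@np.array([s[0],s[1],1.])
def onz(name,u,v,z):
    c,d=ray(name,u,v);return c+d*(z-c[2])/d[2]
def proj(name,P):
    m=camera_model(name)
    return cv2.projectPoints(np.array(P,float).reshape(-1,3),np.array(m["rvec"],float),np.array(m["tvec"],float),np.array(m["intrinsics"],float),np.array([m["k1"],0,0,0],float))[0].reshape(-1,2)
E
python3 - <<'E'
from h import *
a=camera("top");b=camera("side");cv2.imwrite("pics/top.png",a);cv2.imwrite("pics/side.png",b)
cv2.imwrite("pics/both.png",np.vstack([a,b])[:, :] if 0 else a)
s=state();print(s,tips_ahead)
for n in("top","side"):
    print(n,camera_model(n),ray(n,256,192))
E
```

```text
pics
{'time': 0.1, 'qpos': array([-8.60341398e-01,  4.07467678e-02,  8.39153148e-02, -4.12125465e-04,
       -1.61549057e+00, -3.33670725e-01]), 'qvel': array([-0.00174954, -0.00138652,  0.00254937,  0.00157353, -0.00155728,
        0.00094727]), 'joint_torque': array([-5.19100082e-03, -3.69348407e+01,  3.48280942e+01,  6.95179090e+00,
       -4.57476461e-03,  1.15575406e-05]), 'tool_pos': array([ 0.22071148, -0.55762968,  0.23838333]), 'eef_rot': array([-0.29443352,  1.55090983,  0.29684516]), 'contact_force': array([ 0.19484223,  0.09840978, -0.08508024]), 'ft_torque': array([ 0.0076656 , -0.03596954, -0.05254787]), 'finger_gap': 0.08533857100233684} 0.008
top {'intrinsics': array([[438.43988025,   0.        , 258.14288085],
       [  0.        , 438.43988025, 191.88063118],
       [  0.        ,   0.        ,   1.        ]]), 'k1': -0.04672864111516201, 'rvec': array([ 2.17555366, -2.12017134,  0.13527965]), 'tvec': array([-0.01126315,  0.53652936,  1.0782149 ])} (array([ 0.38771556, -0.0086929 ,  1.1402364 ]), array([ 0.13325741,  0.01498928, -0.99098019]))
side {'intrinsics': array([[458.11365271,   0.        , 255.29256739],
       [  0.        , 458.11365271, 194.2567377 ],
       [  0.        ,   0.        ,   1.        ]]), 'k1': -0.1116274962448695, 'rvec': array([ 0.48083935, -2.77826053,  1.07193286]), 'tvec': array([0.5121662 , 0.16773883, 1.01974141])} (array([0.29154915, 0.70009798, 0.86901381]), array([ 0.22757804, -0.63610484, -0.73729608]))
```

View pics/top.png

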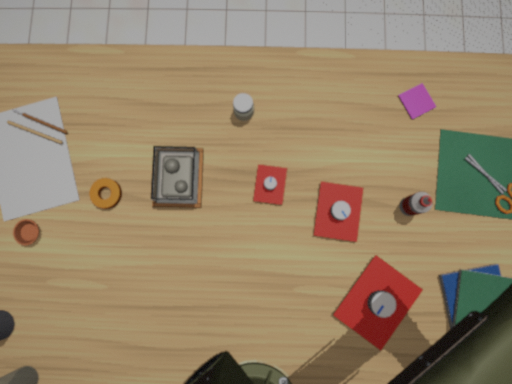

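View pics/side.png

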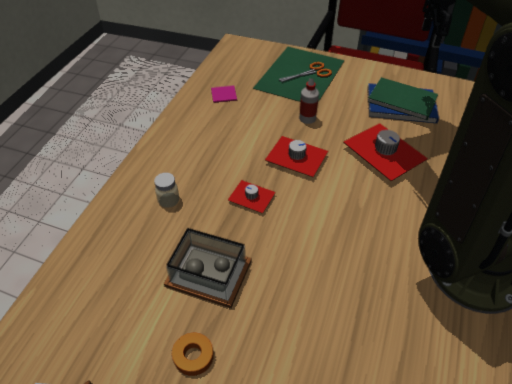

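The pictures show three red lids with white caps in the top view: small (270,184), middle (340,212) and large (382,303). I choose the middle one. The tub is at (177,177), the jar at (243,106), the glue at (416,204) and the roll at (105,194).

Run:
```python
from h import *
a=cv2.imread("pics/top.png");b=cv2.imread("pics/side.png")
def t(im,x,y,s=4):
    c=cv2.resize(im[y:y+75,x:x+100],None,fx=4,fy=4,interpolation=cv2.INTER_CUBIC)
    for i in range(0,100,20):cv2.putText(c,str(x+i),(4*i,10),0,.35,(0,255,255));cv2.line(c,(4*i,12),(4*i,18),(0,255,255))
    for i in range(15,75,20):cv2.putText(c,str(y+i),(0,4*i+4),0,.35,(0,255,255));cv2.line(c,(24,4*i),(30,4*i),(0,255,255))
    return c
cv2.imwrite("pics/crop.png",np.vstack([np.hstack([t(a,290,175),t(a,130,140)]),np.hstack([t(b,250,115),t(b,160,230)])]))
# red contour of the middle lid
hsv=cv2.cvtColor(a,cv2.COLOR_BGR2HSV);m=((hsv[...,0]<8)|(hsv[...,0]>172))&(hsv[...,1]>170)&(hsv[...,2]>90)
m=m.astype(np.uint8)
for c in cv2.findContours(m,cv2.RETR_EXTERNAL,cv2.CHAIN_APPROX_NONE)[0]:
    if cv2.contourArea(c)>400:
        P=np.array([onz("top",u,v,.018)[:2] for u,v in c[:,0]]).astype(np.float32)
        r=cv2.minAreaRect(P);print(r,c[:,0].mean(0))
```

```text
((0.26785555481910706, -0.3042929470539093), (0.14550092816352844, 0.1832706332206726), 54.80587387084961) [377.40952381 302.41904762]
```

View pics/crop.png

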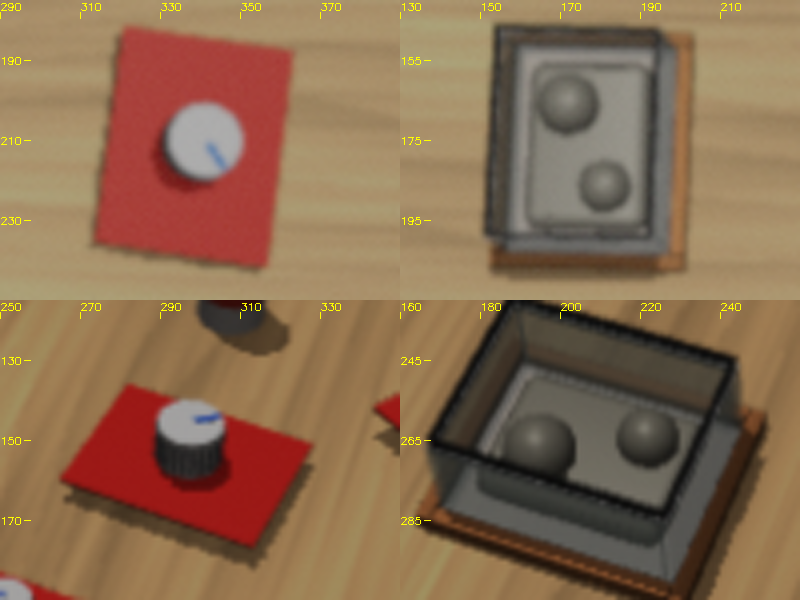

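```bash
cat > fit.py <<'E'
from h import *
from scipy.optimize import least_squares
def px(p,o,off): return [o[0]+(p[0]-off[0]+.5)/4-.5,o[1]+(p[1]-off[1]+.5)/4-.5]
def fit(obs,z,L,W,x0):
    # obs: (cam, index or -1, pixel); corner order
    C=np.array([[1,1],[1,-1],[-1,-1],[-1,1]])*[L/2,W/2]
    def P(x):
        c,s=np.cos(x[2]),np.sin(x[2]);xy=C@np.array([[c,s],[-s,c]])+x[:2]
        return np.c_[xy,np.full(4,z)]
    f=lambda x:np.concatenate([proj(c,P(x)[i])[0]-p for c,i,p in obs])
    r=least_squares(f,x0);return r.x,np.round(r.fun.reshape(-1,2),1).tolist()
E
python3 - <<'E'
from fit import *
lt=[px(p,(290,175),(0,0)) for p in[(123,27),(292,51),(267,267),(94,244)]]
ls=[px(p,(250,115),(0,300)) for p in[(128,384),(313,445),(255,546),(62,480)]]
tt=[px(p,(130,140),(400,0)) for p in[(96,26),(262,30),(253,240),(85,235)]]
ts=[px(p,(160,230),(400,300)) for p in[(432,440),(736,358),(662,516)]]
for z,l in((.018,lt),(.073,tt)):print([onz("top",*p,z).round(4)[:2].tolist() for p in l])
for z,l in((.016,ls),(.073,ts)):print([onz("side",*p,z).round(4)[:2].tolist() for p in l])
cap=px((204,141),(290,175),(0,0));st=px((226,167),(290,175),(0,0))
print("cap",onz("top",*cap,.054),onz("top",*st,.054))
E
```

```text
[[0.5706, -0.1577], [0.5577, -0.2674], [0.4182, -0.2508], [0.4301, -0.1403]]
[[0.6352, 0.522], [0.6348, 0.415], [0.502, 0.4103], [0.5023, 0.5168]]
[[0.5592, -0.2657], [0.4196, -0.2474], [0.4325, -0.139], [0.5715, -0.1558]]
[[0.6413, 0.2669], [0.5114, 0.1646], [0.5119, 0.2683]]
cap [ 0.49426451 -0.20390433  0.054     ] [ 0.47840075 -0.21761737  0.054     ]
```

Run:
```python
from fit import *
tt=[px(p,(130,140),(0,0)) for p in[(96,26),(262,30),(253,240),(85,235)]]
ts=[px(p,(160,230),(400,300)) for p in[(432,440),(736,358),(662,516)]]
print([onz("top",*p,.073).round(4)[:2].tolist() for p in tt])
print(fit([("top",i,tt[i]) for i in range(4)],.073,.136,.106,[.57,.22,0]))
print(fit([("side",1+[2,0,1].index(j) if 0 else k,ts[j]) for j,k in((0,0),(1,2),(2,3))][:0]+[("side",0,ts[0]),("side",2,ts[1]),("side",3,ts[2])],.073,.136,.106,[.57,.22,0]))
from scipy.spatial.transform import Rotation as R
print(R.from_rotvec(state()["eef_rot"]).as_matrix().round(3))
```

```text
[[0.6406, 0.2668], [0.6404, 0.1625], [0.5084, 0.1619], [0.5088, 0.2658]]
(array([0.5746329 , 0.21426162, 0.00286533]), [[-0.2, -0.7], [0.4, -0.9], [0.3, 0.7], [-0.6, 0.9]])
(array([ 0.57758763,  0.21524121, -0.0048404 ]), [[-2.2, -0.3], [1.2, -0.4], [0.9, 0.4]])
[[-0.001 -0.368  0.93 ]
 [ 0.001  0.93   0.368]
 [-1.     0.002 -0.   ]]
```

>>> drive_tool(
  dp=[
    [0,0.015,0.026],
    [0,0.031,0.051],
    [0,0.046,0.077],
    [0,0.061,0.103],
    [0,0.076,0.1285],
  ],
  angular=[
    [-1,0,0],
    [-2,0,0],
    [-3,0,0],
    [-4,0,0],
    [-5,0,0],
  ],
  jaw=-1,
)

```text
time: 0.52
tool_pos: [0.3129, -0.4386, 0.2388]
eef_rot: [-0.706, 1.453, 0.707]
contact_force: [0.8, -0.2, 0.1]
finger_gap: 0.0856
```

>>> drive_tool(
  dp=[
    [0,0,0.03],
    [0,0.001,0.06],
    [0,0.001,0.09],
    [0,0.002,0.12],
    [0,0.002,0.1495],
  ],
  angular=[
    [-1,0,0],
    [-2,0,0],
    [-3,0,0],
    [-4,0,0],
    [-5,0,0],
  ],
)

```text
time: 0.93
tool_pos: [0.4041, -0.3201, 0.239]
eef_rot: [-1.104, 1.273, 1.105]
contact_force: [0.4, -0.1, 0.1]
finger_gap: 0.0855
```

>>> drive_tool(
  dp=[
    [0,-0.015,0.026],
    [0,-0.029,0.052],
    [0,-0.044,0.078],
    [0,-0.0585,0.104],
    [0,-0.073,0.13],
  ],
  angular=[
    [-1,0,0],
    [-2,0,0],
    [-3,0,0],
    [-4,0,0],
    [-5,0,0],
  ],
)

```text
time: 1.35
tool_pos: [0.4954, -0.2022, 0.2389]
eef_rot: [-1.484, 1.004, 1.485]
contact_force: [-0.2, -0.6, 0.4]
finger_gap: 0.0854
```

>>> drive_tool(
  dp=[
    [0.02,0,0],
    [0.04,0,0],
    [0.06,0,0],
    [0.08,0,0],
    [0.1,0,0],
  ],
  angular=[
    [-1,0,0],
    [-2,0,0],
    [-3,0,0],
    [-4,0,0],
    [-5,0,0],
  ],
)

```text
time: 1.77
tool_pos: [0.4946, -0.2034, 0.1379]
eef_rot: [-1.837, 0.635, 1.839]
contact_force: [0.4, -0.2, 0.1]
finger_gap: 0.0854
```

>>> drive_tool(
  dp=[
    [0.025,0,0],
    [0.05,0,0],
    [0.075,0,0],
    [0.093,0,0],
    [0.093,0,0],
  ],
  angular=[
    [0,0,0],
    [0,0,0],
    [0,0,0],
    [0,0,0],
    [0,0,0],
  ],
)

```text
time: 2.18
tool_pos: [0.4918, -0.2029, 0.0412]
eef_rot: [-1.826, 0.64, 1.842]
contact_force: [-0.9, 0.9, -0.9]
finger_gap: 0.0851
```

Run:
```python
from h import *
b=camera("side");s=state();p=s["tool_pos"];print(p,s["contact_force"])
print(proj("side",[p,p-[0,0,.008],p+[0,0,.011],[p[0],p[1],.054],[p[0],p[1],.022]]))
cv2.imwrite("pics/s2.png",cv2.resize(b[75:195,220:380],None,fx=5,fy=5,interpolation=cv2.INTER_CUBIC))
```

```text
[ 0.49316977 -0.20339612  0.04402649] [-0.13183426  0.83380925  0.20708041]
[[298.55929429 147.30170277]
 [298.36289113 149.51316601]
 [298.83200039 144.22717846]
 [298.80642124 144.51575472]
 [298.02240165 153.34147036]]
```

View pics/s2.png

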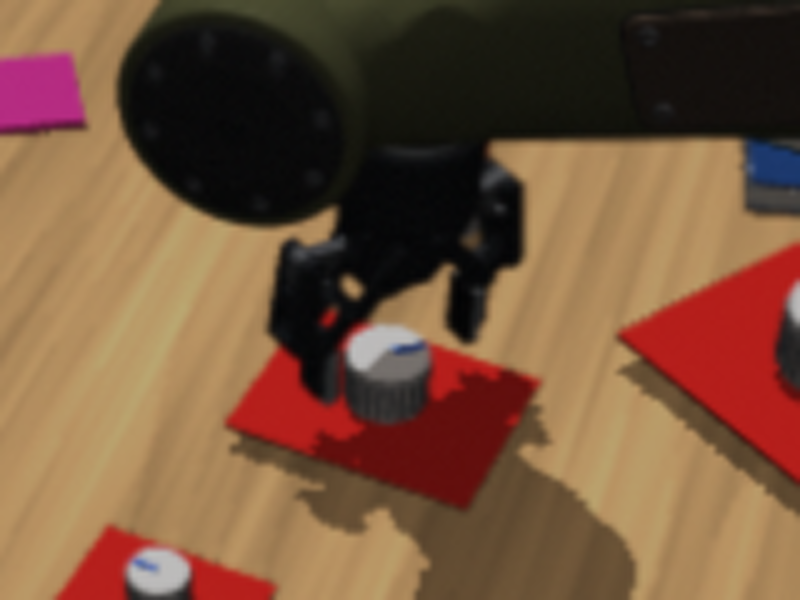

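The tips straddle the cap at (285,155) and (314,143), with the cap top centred between them at (298,144). I'll lower slightly and close gently.

>>> drive_tool(
  dp=[
    [0.004,0,0],
    [0.004,0,0],
    [0.004,0,0],
    [0.004,0,0],
    [0.004,0,0],
  ],
  angular=[
    [0,0,0],
    [0,0,0],
    [0,0,0],
    [0,0,0],
    [0,0,0],
  ],
  jaw=1,
  grip_force=20,
)

```text
time: 2.65
tool_pos: [0.4956, -0.2037, 0.0437]
eef_rot: [-1.837, 0.639, 1.833]
contact_force: [-1.3, 0.3, 4.4]
finger_gap: 0.045
```

>>> drive_tool(
  dp=[
    [0,0,0],
    [0,0,0],
    [0,0,0],
    [0,0,0],
    [0,0,0],
  ],
  angular=[
    [0,0,0],
    [0,0,0],
    [0,0,0],
    [0,0,0],
    [0,0,0],
  ],
)

```text
time: 3.07
tool_pos: [0.4956, -0.2038, 0.0436]
eef_rot: [-1.837, 0.639, 1.833]
contact_force: [-0.3, 2.0, 6.2]
finger_gap: 0.045
```

>>> drive_tool(
  dp=[
    [0,0,0],
    [0,0,0],
    [0,0,0],
    [0,0,0],
    [0,0,0],
  ],
  angular=[
    [0,0,0],
    [0,0,0],
    [0,0,0],
    [0,0,0],
    [0,0,0],
  ],
  grip_force=45,
)

```text
time: 3.48
tool_pos: [0.4956, -0.2038, 0.0438]
eef_rot: [-1.837, 0.639, 1.833]
contact_force: [-0.7, 1.3, 6.6]
finger_gap: 0.0441
```

>>> drive_tool(
  dp=[
    [-0.01,0,0],
    [-0.02,0,0],
    [-0.03,0,0],
    [-0.03,0,0],
    [-0.03,0,0],
  ],
  angular=[
    [0,0,0],
    [0,0,0],
    [0,0,0],
    [0,0,0],
    [0,0,0],
  ],
)

```text
time: 3.9
tool_pos: [0.4953, -0.2036, 0.0731]
eef_rot: [-1.836, 0.638, 1.833]
contact_force: [-0.3, -0.2, -2.2]
finger_gap: 0.0444
```

Run:
```python
from h import *
b=camera("side");s=state();print(s["tool_pos"],s["contact_force"],s["qpos"])
cv2.imwrite("pics/s3.png",cv2.resize(b[75:195,220:380],None,fx=5,fy=5,interpolation=cv2.INTER_CUBIC))
```

```text
[ 0.49479288 -0.20348555  0.07221104] [-0.94994631  0.09013355 -2.92581176] [-1.44528641e-02 -8.85469288e-02 -3.47345834e-01 -5.69756762e-04
 -1.31188808e+00  9.14791367e-01]
```

View pics/s3.png

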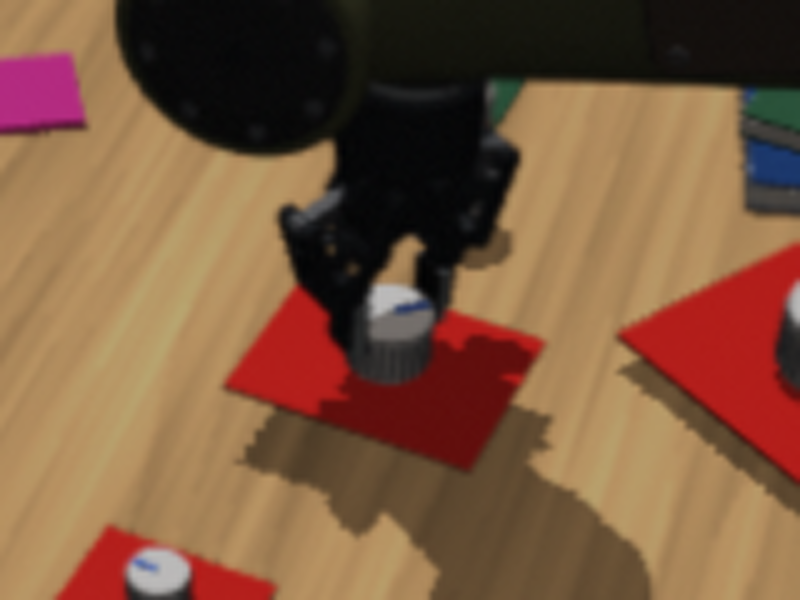

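The lid is lifted and level. I'll carry it over the tub.

>>> drive_tool(
  dp=[
    [-0.012,0,0],
    [-0.03,0,0],
    [-0.05,0,0],
    [-0.07,0,0],
    [-0.085,0,0],
  ],
  angular=[
    [0,0,0],
    [0,0,0],
    [0,0,0],
    [0,0,0],
    [0,0,0],
  ],
)

```text
time: 4.37
tool_pos: [0.495, -0.2039, 0.1596]
eef_rot: [-1.836, 0.639, 1.834]
contact_force: [-0.1, -0.4, -1.5]
finger_gap: 0.0445
```

>>> drive_tool(
  dp=[
    [0,-0.008,0.004],
    [0,-0.026,0.0135],
    [0,-0.048,0.025],
    [0,-0.071,0.037],
    [0,-0.0945,0.0492],
  ],
  angular=[
    [0,0,0],
    [0,0,0],
    [0,0,0],
    [0,0,0],
    [0,0,0],
  ],
)

```text
time: 4.78
tool_pos: [0.5146, -0.0976, 0.1563]
eef_rot: [-1.833, 0.64, 1.836]
contact_force: [0.6, 0.7, -1.9]
finger_gap: 0.0445
```

>>> drive_tool(
  dp=[
    [0,-0.019,0.01],
    [0,-0.038,0.02],
    [0,-0.057,0.0295],
    [0,-0.0755,0.0395],
    [0,-0.0945,0.0492],
  ],
  angular=[
    [0,0,0],
    [0,0,0],
    [0,0,0],
    [0,0,0],
    [0,0,0],
  ],
)

```text
time: 5.2
tool_pos: [0.5346, 0.0072, 0.1563]
eef_rot: [-1.833, 0.639, 1.837]
contact_force: [-0.3, 0.0, -1.8]
finger_gap: 0.0442
```

>>> drive_tool(
  dp=[
    [0,-0.019,0.01],
    [0,-0.038,0.02],
    [0,-0.057,0.0295],
    [0,-0.0755,0.0395],
    [0,-0.0945,0.0492],
  ],
  angular=[
    [0,0,0],
    [0,0,0],
    [0,0,0],
    [0,0,0],
    [0,0,0],
  ],
)

```text
time: 5.62
tool_pos: [0.5547, 0.1117, 0.1562]
eef_rot: [-1.834, 0.64, 1.837]
contact_force: [0.6, 0.5, -2.6]
finger_gap: 0.0441
```

>>> drive_tool(
  dp=[
    [0,-0.024,0.0125],
    [0,-0.047,0.0245],
    [0,-0.069,0.036],
    [0,-0.086,0.045],
    [0,-0.0945,0.0492],
  ],
  angular=[
    [0,0,0],
    [0,0,0],
    [0,0,0],
    [0,0,0],
    [0,0,0],
  ],
)

```text
time: 6.03
tool_pos: [0.5748, 0.2173, 0.1556]
eef_rot: [-1.834, 0.639, 1.838]
contact_force: [0.5, -1.3, -1.6]
finger_gap: 0.0439
```

>>> drive_tool(
  dp=[
    [0,0,0],
    [0,0,0],
    [0,0,0],
  ],
  angular=[
    [-0.4,0,0],
    [-0.8,0,0],
    [-1.17,0,0],
  ],
)

```text
time: 6.28
tool_pos: [0.5749, 0.2151, 0.1563]
eef_rot: [-1.912, 0.536, 1.915]
contact_force: [-0.1, -0.7, -2.4]
finger_gap: 0.0443
```

```bash
cat > tile.py <<'E'
from h import *
def t(im,x,y,w=100,h=75,s=4):
    c=cv2.resize(im[y:y+h,x:x+w],None,fx=s,fy=s,interpolation=cv2.INTER_CUBIC)
    for i in range(0,w,20):cv2.putText(c,str(x+i),(s*i,10),0,.35,(0,255,255));cv2.line(c,(s*i,12),(s*i,18),(0,255,255))
    for i in range(15,h,20):cv2.putText(c,str(y+i),(0,s*i+4),0,.35,(0,255,255));cv2.line(c,(24,s*i),(30,s*i),(0,255,255))
    return c
E
python3 - <<'E'
from tile import *
a=camera("top");b=camera("side");s=state();print(s["tool_pos"],s["eef_rot"],s["contact_force"],s["qpos"])
cv2.imwrite("pics/over.png",np.hstack([t(a,120,125,80,110,5),t(b,150,190,100,137,4)[:550]]))
E
```

```text
[0.57499627 0.21479927 0.15643654] [-1.91128966  0.53795715  1.91359862] [ 0.09698525 -0.49393446 -1.64621866] [ 6.83148659e-01  8.41454045e-02 -1.95402700e-02 -4.04461387e-04
 -1.46855755e+00  3.40190044e-01]Traceback (most recent call last):
  File "<stdin>", line 3, in <module>
    return _nx.concatenate(arrs, 1, dtype=dtype, casting=casting)
           ~~~~~~~~~~~~~~~^^^^^^^^^^^^^^^^^^^^^^^^^^^^^^^^^^^^^^^
ValueError: all the input array dimensions except for the concatenation axis must match exactly, but along dimension 0, the array at index 0 has size 550 and the array at index 1 has size 548
```

>>> drive_tool(
  dp=[
    [0.006,0,0],
    [0.014,0,0],
    [0.02,0,0],
    [0.024,0,0],
  ],
  angular=[
    [0,0,0],
    [0,0,0],
    [0,0,0],
    [0,0,0],
  ],
)

```text
time: 6.72
tool_pos: [0.5748, 0.2145, 0.1314]
eef_rot: [-1.91, 0.539, 1.914]
contact_force: [-0.9, -0.4, -2.2]
finger_gap: 0.0441
```

Run:
```python
from tile import *
a=camera("top");b=camera("side");s=state();print(s["tool_pos"],s["contact_force"])
cv2.imwrite("pics/over.png",np.hstack([t(a,120,125,80,110,5),t(b,150,190,80,110,5)]))
```

```text
[0.57486265 0.21444614 0.13163523] [ 0.07072365  0.02658346 -2.71302627]
```

View pics/over.png

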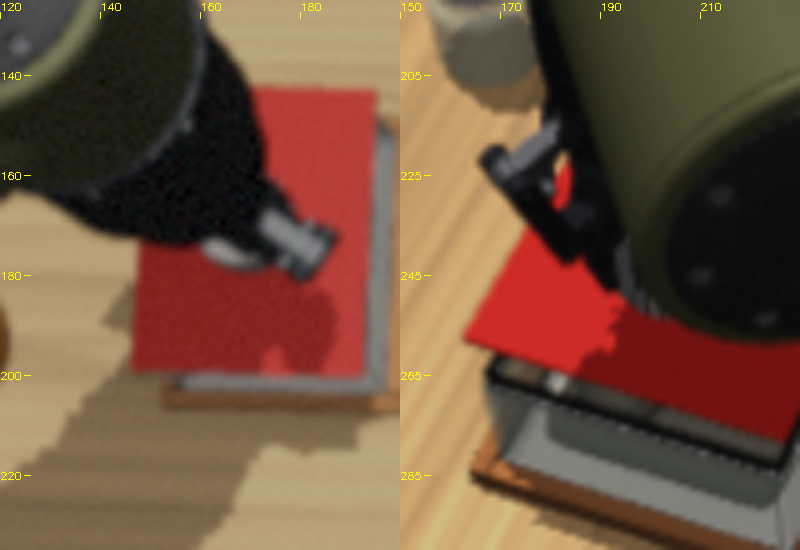

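Run:
```python
from fit import *
q=lambda p,o,f:[o[0]+(p[0]-f+.5)/5-.5,o[1]+(p[1]+.5)/5-.5]
T=[(1,q((375,91),(120,125),0)),(2,q((363,376),(120,125),0)),(3,q((132,371),(120,125),0))]
S=[(0,q((465,338),(150,190),400)),(3,q((790,440),(150,190),400))]
z=.1315-.0437+.018
print([onz("top",*p,z).round(4) for _,p in T],[onz("side",*p,z-.001).round(4) for _,p in S])
print(fit([("top",i,p) for i,p in T],z,.142,.112,[.57,.21,0]))
```

```text
[array([0.6433, 0.159 , 0.1058]), array([0.5042, 0.1583, 0.1058]), array([0.5038, 0.2691, 0.1058])] [array([0.645 , 0.2717, 0.1048]), array([0.5037, 0.2714, 0.1048])]
(array([0.57411935, 0.21415345, 0.00261251]), [[0.3, -0.8], [0.1, 0.4], [-0.4, 0.3]])
```

>>> drive_tool(
  dp=[
    [0.005,-0.0005,-0.0009],
    [0.01,-0.0005,-0.0009],
    [0.014,-0.0005,-0.0009],
    [0.018,-0.0005,-0.0009],
    [0.02,-0.0005,-0.0009],
  ],
  angular=[
    [0,0,0],
    [0,0,0],
    [0,0,0],
    [0,0,0],
    [0,0,0],
  ],
)

```text
time: 7.23
tool_pos: [0.5762, 0.2147, 0.1124]
eef_rot: [-1.911, 0.538, 1.913]
contact_force: [0.3, -0.3, -2.2]
finger_gap: 0.0441
```

>>> drive_tool(
  dp=[
    [0.002,0,0],
    [0.004,0,0],
    [0.006,0,0],
    [0.006,0,0],
  ],
  angular=[
    [0,0,0],
    [0,0,0],
    [0,0,0],
    [0,0,0],
  ],
)

```text
time: 7.57
tool_pos: [0.5763, 0.2148, 0.1068]
eef_rot: [-1.911, 0.538, 1.912]
contact_force: [-0.8, -0.2, -2.2]
finger_gap: 0.0443
```

>>> drive_tool(
  dp=[
    [0.001,0,0],
    [0.002,0,0],
    [0.003,0,0],
    [0.003,0,0],
    [0.003,0,0],
  ],
  angular=[
    [0,0,0],
    [0,0,0],
    [0,0,0],
    [0,0,0],
    [0,0,0],
  ],
)

```text
time: 7.98
tool_pos: [0.5768, 0.2148, 0.1058]
eef_rot: [-1.913, 0.536, 1.911]
contact_force: [-3.7, -1.2, 5.7]
finger_gap: 0.0442
```

>>> drive_tool(
  dp=[
    [0.001,0,0],
    [0.002,0,0],
    [0.003,0,0],
    [0.003,0,0],
    [0.003,0,0],
  ],
  angular=[
    [0,0,0],
    [0,0,0],
    [0,0,0],
    [0,0,0],
    [0,0,0],
  ],
)

```text
time: 8.4
tool_pos: [0.5768, 0.2149, 0.1028]
eef_rot: [-1.913, 0.536, 1.911]
contact_force: [-3.8, -0.6, 6.7]
finger_gap: 0.0444
```

Run:
```python
from h import *
s=state();print(s["contact_force"],s["ft_torque"],s["tool_pos"])
```

```text
[-3.79562407 -0.63272311  6.74497897] [-0.22212543  1.27783428  0.00232055] [0.57678459 0.21485877 0.10275318]
```

>>> drive_tool(
  dp=[
    [0,0.0005,0.0009],
    [0.001,0.0005,0.0009],
    [0.002,0.0005,0.0009],
    [0.002,0.0005,0.0009],
  ],
  angular=[
    [0,0,0],
    [0,0,0],
    [0,0,0],
    [0,0,0],
  ],
)

```text
time: 8.73
tool_pos: [0.5765, 0.2149, 0.101]
eef_rot: [-1.914, 0.536, 1.909]
contact_force: [-0.2, -0.3, 5.3]
finger_gap: 0.0448
```

>>> drive_tool(
  dp=[
    [0.001,0,0],
    [0.002,0,0],
    [0.003,0,0],
    [0.003,0,0],
  ],
  angular=[
    [0,0,0],
    [0,0,0],
    [0,0,0],
    [0,0,0],
  ],
)

```text
time: 9.07
tool_pos: [0.5766, 0.2149, 0.0996]
eef_rot: [-1.915, 0.535, 1.908]
contact_force: [-3.7, -0.8, 11.5]
finger_gap: 0.0443
```

>>> drive_tool(
  dp=[
    [0.001,0,0],
    [0.002,0,0],
    [0.003,0,0],
    [0.004,0,0],
    [0.004,0,0],
  ],
  angular=[
    [0,0,0],
    [0,0,0],
    [0,0,0],
    [0,0,0],
    [0,0,0],
  ],
)

```text
time: 9.48
tool_pos: [0.5769, 0.2149, 0.0992]
eef_rot: [-1.917, 0.534, 1.906]
contact_force: [-12.5, -2.3, 26.8]
finger_gap: 0.0441
```

Run:
```python
from tile import *
a=camera("top");b=camera("side");s=state();print(s["contact_force"],s["ft_torque"],s["tool_pos"],s["eef_rot"])
from scipy.spatial.transform import Rotation as R
print(R.from_rotvec(s["eef_rot"]).as_matrix().round(4))
cv2.imwrite("pics/press.png",np.hstack([t(a,120,125,80,110,5),t(b,150,190,80,110,5)]))
```

```text
[-12.91871403  -3.06610586  26.26368758] [-1.10180644  4.34462226 -0.02858435] [0.57686948 0.21482996 0.09919868] [-1.91726699  0.53376442  1.90604371]
[[ 6.100e-03 -5.200e-01 -8.542e-01]
 [ 7.000e-04 -8.542e-01  5.200e-01]
 [-1.000e+00 -3.800e-03 -4.800e-03]]
```

View pics/press.png

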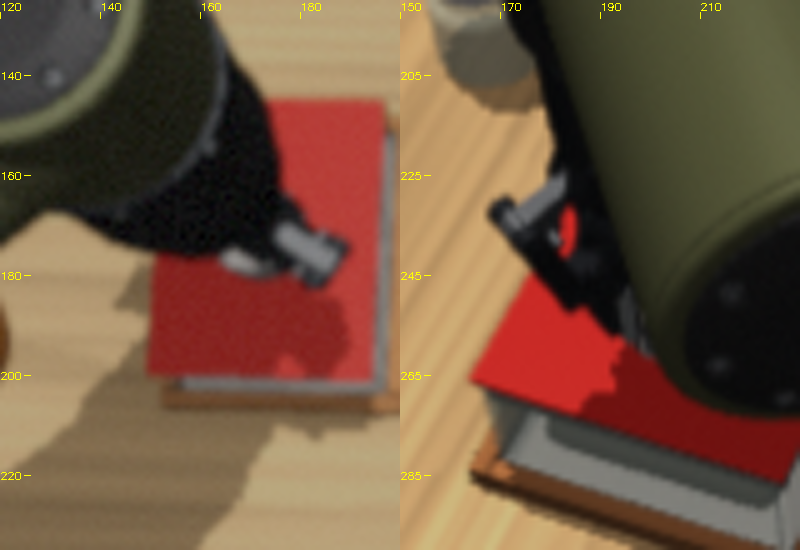

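The lid is flush: force rises hard with no further travel, TCP is at 0.099, and its edges lie on the rim. I'll ease the push and start screwing.

>>> drive_tool(
  dp=[
    [-0.001,0,0],
    [-0.002,0,0],
    [-0.003,0,0],
    [-0.003,0,0],
  ],
  angular=[
    [0,0,0],
    [0,0,0],
    [0,0,0],
    [0,0,0],
  ],
)

```text
time: 9.92
tool_pos: [0.5767, 0.2149, 0.0995]
eef_rot: [-1.916, 0.535, 1.907]
contact_force: [-6.7, -2.1, 16.3]
finger_gap: 0.044
```

>>> drive_tool(
  dp=[
    [0,0,0],
    [0.0001,0,0],
    [0.0002,0,0],
    [0.0002,0,0],
    [0.0003,0,0],
  ],
  angular=[
    [0.8,0,0],
    [1.6,0,0],
    [2.4,0,0],
    [3.2,0,0],
    [4,0,0],
  ],
)

```text
time: 10.33
tool_pos: [0.5766, 0.2148, 0.0993]
eef_rot: [-1.639, 0.86, 1.632]
contact_force: [-6.8, -1.6, 16.3]
finger_gap: 0.0442
```

```bash
cat > st.py <<'E'
from h import *
from scipy.spatial.transform import Rotation as R
s=state();M=R.from_rotvec(s["eef_rot"]).as_matrix()
print(s["time"],"F",s["contact_force"].round(1),"T",s["ft_torque"].round(3),"p",s["tool_pos"].round(4),"yaw",np.degrees(np.arctan2(M[1,1],M[0,1])).round(2),"tilt",M[:2,0].round(4),"q6",s["qpos"][5].round(3),"t6",s["joint_torque"][5].round(3),s["finger_gap"])
E
python3 st.py
```

```text
10.3333 F [-6.8 -1.6 16.3] T [-0.722  2.443  0.063] p [0.5766 0.2148 0.0993] yaw -145.59 tilt [0.0044 0.0006] q6 -0.083 t6 1.271 0.04421090730132511
```

>>> drive_tool(
  dp=[
    [0,0,0],
    [0.0001,0,0],
    [0.0002,0,0],
    [0.0002,0,0],
    [0.0003,0,0],
  ],
  angular=[
    [1,0,0],
    [2,0,0],
    [3,0,0],
    [4,0,0],
    [5,0,0],
  ],
)

```text
time: 10.75
tool_pos: [0.5765, 0.2149, 0.099]
eef_rot: [-1.267, 1.169, 1.262]
contact_force: [-7.1, -1.3, 16.6]
finger_gap: 0.0444
```

```bash
python3 st.py
```

```text
10.75 F [-7.1 -1.3 16.6] T [-0.624  2.652  0.087] p [0.5765 0.2149 0.099 ] yaw -175.64 tilt [0.0042 0.0007] q6 -0.607 t6 1.603 0.044371902516630174
```

>>> drive_tool(
  dp=[
    [0,0,0],
    [0.0001,0,0],
    [0.0001,0,0],
    [0.0002,0,0],
    [0.0002,0,0],
  ],
  angular=[
    [0.8,0,0],
    [1.6,0,0],
    [2.4,0,0],
    [3,0,0],
    [3,0,0],
  ],
)

```text
time: 11.17
tool_pos: [0.5766, 0.2149, 0.0989]
eef_rot: [-1.034, 1.308, 1.031]
contact_force: [-7.5, -1.5, 16.9]
finger_gap: 0.0441
```

```bash
python3 st.py
```

```text
11.1667 F [-7.5 -1.5 16.9] T [-0.57   2.57  -0.075] p [0.5766 0.2149 0.0989] yaw 166.45 tilt [0.0043 0.0008] q6 -0.92 t6 -0.789 0.044098922668149625
```

>>> drive_tool(
  dp=[
    [0,0,0],
    [0,0,0],
    [0.0001,0,0],
    [0.0001,0,0],
    [0.0002,0,0],
  ],
  angular=[
    [0.6,0,0],
    [1.2,0,0],
    [1.8,0,0],
    [2.4,0,0],
    [3,0,0],
  ],
)

```text
time: 11.58
tool_pos: [0.5766, 0.215, 0.0987]
eef_rot: [-0.796, 1.416, 0.794]
contact_force: [-7.6, -1.6, 17.9]
finger_gap: 0.0442
```

```bash
python3 st.py
```

```text
11.5833 F [-7.6 -1.6 17.9] T [-0.572  2.732  0.058] p [0.5766 0.215  0.0987] yaw 148.48 tilt [0.0043 0.0009] q6 -1.234 t6 0.941 0.044236776139376995
```

>>> drive_tool(
  dp=[
    [0,0,0],
    [0,0,0],
    [0.0001,0,0],
    [0.0001,0,0],
    [0.0002,0,0],
  ],
  angular=[
    [0.6,0,0],
    [1.2,0,0],
    [1.8,0,0],
    [2.4,0,0],
    [3,0,0],
  ],
)

```text
time: 12.0
tool_pos: [0.5773, 0.216, 0.098]
eef_rot: [-0.552, 1.492, 0.553]
contact_force: [-2.2, 1.7, 12.7]
finger_gap: 0.0441
```

```bash
python3 st.py
```

```text
12.0 F [-2.2  1.7 12.7] T [0.084 0.59  0.331] p [0.5773 0.216  0.098 ] yaw 130.51 tilt [0.0063 0.0026] q6 -1.548 t6 0.824 0.04411721575948188
```

>>> drive_tool(
  dp=[
    [0,0,0],
    [0,0,0],
    [0,0,0],
  ],
  angular=[
    [0.3,0,0],
    [0.7,0,0],
    [1,0,0],
  ],
)

```text
time: 12.25
tool_pos: [0.5767, 0.2157, 0.0973]
eef_rot: [-0.472, 1.514, 0.473]
contact_force: [-1.6, 2.7, 15.3]
finger_gap: 0.0441
```

```bash
python3 st.py;python3 - <<'E'
from tile import *
a=camera("top");b=camera("side")
cv2.imwrite("pics/scr.png",np.hstack([t(a,120,125,80,110,5),t(b,150,190,80,110,5)]))
E
```

```text
12.25 F [-1.6  2.7 15.3] T [ 1.052  0.717 -0.029] p [0.5767 0.2157 0.0973] yaw 124.6 tilt [0.0043 0.0016] q6 -1.651 t6 0.547 0.044149048026428495
```

View pics/scr.png

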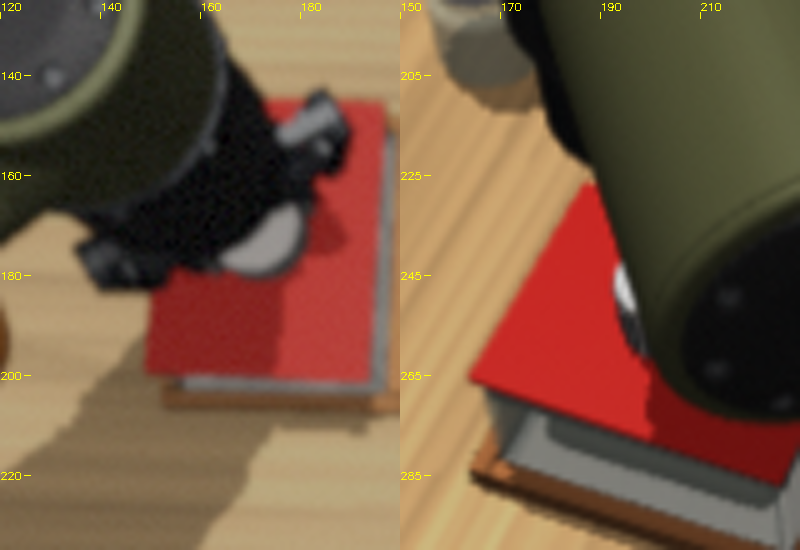

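Dropping height and a torque spike say the cap reached its stop and the pads slipped. I'll grip more firmly with less push and probe the stop cleanly.

>>> drive_tool(
  dp=[
    [-0.0007,0,0],
    [-0.0014,0,0],
    [-0.002,0,0],
    [-0.002,0,0],
  ],
  angular=[
    [0,0,0],
    [0,0,0],
    [0,0,0],
    [0,0,0],
  ],
  grip_force=90,
)

```text
time: 12.68
tool_pos: [0.5766, 0.2157, 0.0979]
eef_rot: [-0.472, 1.514, 0.474]
contact_force: [-0.0, 1.8, 6.4]
finger_gap: 0.0429
```

```bash
python3 st.py
```

```text
12.6833 F [-0.   1.8  6.4] T [ 0.686  0.157 -0.083] p [0.5766 0.2157 0.0979] yaw 124.63 tilt [0.0035 0.0023] q6 -1.65 t6 0.044 0.04293975439008774
```

>>> drive_tool(
  dp=[
    [0,0,0],
    [0,0,0],
    [0,0,0],
  ],
  angular=[
    [0.2,0,0],
    [0.4,0,0],
    [0.5,0,0],
  ],
)

```text
time: 12.93
tool_pos: [0.5763, 0.2157, 0.0979]
eef_rot: [-0.431, 1.524, 0.433]
contact_force: [-1.2, 1.9, 8.0]
finger_gap: 0.0429
```

```bash
python3 st.py
```

```text
12.9333 F [-1.2  1.9  8. ] T [0.745 0.823 0.547] p [0.5763 0.2157 0.0979] yaw 121.63 tilt [0.0029 0.002 ] q6 -1.702 t6 -0.522 0.042922395219823245
```

>>> drive_tool(
  dp=[
    [0,0,0],
    [0,0,0],
    [0,0,0],
  ],
  angular=[
    [0.2,0,0],
    [0.4,0,0],
    [0.5,0,0],
  ],
)

```text
time: 13.18
tool_pos: [0.576, 0.2157, 0.0978]
eef_rot: [-0.392, 1.532, 0.394]
contact_force: [-3.6, 0.4, 8.3]
finger_gap: 0.0431
```

```bash
python3 st.py
```

```text
13.1833 F [-3.6  0.4  8.3] T [0.568 0.93  1.393] p [0.576  0.2157 0.0978] yaw 118.73 tilt [0.0024 0.0015] q6 -1.753 t6 -1.381 0.04310130489032547
```

Torque climbs 0.5 → 1.4 N·m without slip, so it is bottomed, with zero-torque contact at about yaw 123.6°. I'll back off to about 213.7°.

>>> drive_tool(
  dp=[
    [0,0,0],
    [0,0,0],
    [0,0,0],
    [0,0,0],
    [-0.0001,0,0],
  ],
  angular=[
    [-0.6,0,0],
    [-1.4,0,0],
    [-2.2,0,0],
    [-3.1,0,0],
    [-4,0,0],
  ],
)

```text
time: 13.6
tool_pos: [0.5759, 0.2158, 0.098]
eef_rot: [-0.719, 1.445, 0.721]
contact_force: [-3.4, 2.0, 8.8]
finger_gap: 0.0431
```

```bash
python3 st.py
```

```text
13.6 F [-3.4  2.   8.8] T [ 0.891  1.436 -0.149] p [0.5759 0.2158 0.098 ] yaw 142.9 tilt [0.002  0.0021] q6 -1.331 t6 -1.446 0.043081518589780134
```

>>> drive_tool(
  dp=[
    [0,0,0],
    [-0.0001,0,0],
    [-0.0001,0,0],
    [-0.0002,0,0],
    [-0.0002,0,0],
  ],
  angular=[
    [-0.8,0,0],
    [-1.6,0,0],
    [-2.4,0,0],
    [-3.2,0,0],
    [-4,0,0],
  ],
)

```text
time: 14.02
tool_pos: [0.5757, 0.2157, 0.0982]
eef_rot: [-1.038, 1.306, 1.039]
contact_force: [-3.9, 1.2, 10.0]
finger_gap: 0.0432
```

```bash
python3 st.py
```

```text
14.0167 F [-3.9  1.2 10. ] T [ 0.75   1.789 -0.071] p [0.5757 0.2157 0.0982] yaw 166.88 tilt [0.0016 0.0018] q6 -0.913 t6 -1.258 0.043169178154898735
```

>>> drive_tool(
  dp=[
    [0,0,0],
    [-0.0001,0,0],
    [-0.0001,0,0],
    [-0.0002,0,0],
    [-0.0002,0,0],
  ],
  angular=[
    [-0.8,0,0],
    [-1.6,0,0],
    [-2.4,0,0],
    [-3.2,0,0],
    [-4,0,0],
  ],
)

```text
time: 14.43
tool_pos: [0.5756, 0.2156, 0.0983]
eef_rot: [-1.347, 1.111, 1.347]
contact_force: [-4.3, 1.1, 10.1]
finger_gap: 0.0432
```

```bash
python3 st.py
```

```text
14.4333 F [-4.3  1.1 10.1] T [ 0.635  2.041 -0.117] p [0.5756 0.2156 0.0983] yaw -169.12 tilt [0.0012 0.0015] q6 -0.494 t6 -1.258 0.0432074103412528
```

>>> drive_tool(
  dp=[
    [0,0,0],
    [-0.0001,0,0],
    [-0.0001,0,0],
    [-0.0002,0,0],
    [-0.0002,0,0],
  ],
  angular=[
    [-0.8,0,0],
    [-1.6,0,0],
    [-2.4,0,0],
    [-3.1,0,0],
    [-3.6,0,0],
  ],
)

```text
time: 14.85
tool_pos: [0.5755, 0.2155, 0.0985]
eef_rot: [-1.613, 0.884, 1.612]
contact_force: [-4.7, 1.0, 9.2]
finger_gap: 0.0431
```

>>> drive_tool(
  dp=[
    [0,0,0],
    [0,0,0],
    [0,0,0],
    [0,0,0],
  ],
  angular=[
    [0,0,0],
    [0,0,0],
    [0,0,0],
    [0,0,0],
  ],
)

```text
time: 15.18
tool_pos: [0.5755, 0.2155, 0.0985]
eef_rot: [-1.611, 0.886, 1.61]
contact_force: [-5.3, 0.8, 10.2]
finger_gap: 0.0431
```

```bash
python3 st.py;python3 - <<'E'
from tile import *
a=camera("top");b=camera("side")
cv2.imwrite("pics/fin.png",np.hstack([t(a,120,125,80,110,5),t(b,150,190,80,110,5)]))
E
```

```text
15.1833 F [-5.3  0.8 10.2] T [0.41  1.985 0.022] p [0.5755 0.2155 0.0985] yaw -147.74 tilt [0.0011 0.0011] q6 -0.121 t6 -0.055 0.04305100504107395
```

View pics/fin.png

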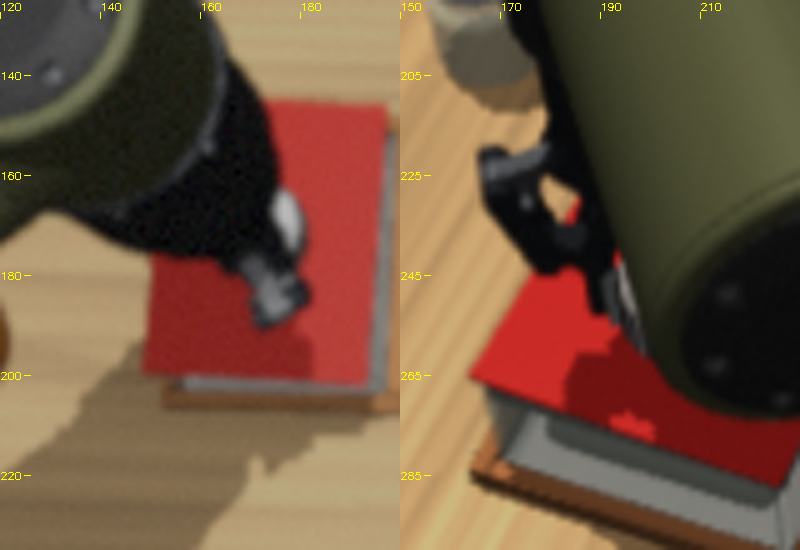

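The lid is still flush on the rim, turned about 1.5° within its play. The cap is gripped and the torque is about zero. Handing in.

```bash
python3 -c "
from rig import *
print(close_job())"
```

```text
the job is handed in; nothing more can be done
None
```

I put the middle-sized red lid on the tub, pressed it home, screwed the cap to its stop and backed it off a quarter turn. I handed in at about 15 s, with the cap still gripped.

- **Lid seating:** The push rose to about 26 N with only 0.4 mm more travel. The tool height matched the flush height to within 0.5 mm. The last picture shows the lid flush on the rim and level. It had turned about 1.5° in the mouth, within its play.
- **Cap stop:** At the first contact with the stop, the pads slipped a little at 45 N grip. I gripped at 90 N and probed again. Torque rose to 1.4 N·m without slipping, against about 0.06–0.09 N·m of thread friction while the cap was turning freely.
- **Quarter turn:** The back-off is about 90° by my estimate of where the stop began, good to a few degrees. I did not check it against the cap's blue stripe.
- **Other objects:** I kept the arm clear of the glue bottle, ribbon roll and bead jar on every move. I did not check them all in a final picture.

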